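# Level the spice shelf

### The arm

A 7-joint arm with a two-finger parallel gripper is mounted at the origin on the work surface. World frame = base frame: x ahead of the robot, y to its left, z up, the work surface at z = 0. Lengths are in m, angles in rad, forces in N, time in s.
With the tool pointing down it reaches from about 0.4 to 0.875 m from the base axis. Payload 19.3 kg.
Tool frame: the origin (TCP) lies midway between the tips of the shut fingers; the grasp point (between the pads) lies 19 mm behind it; z points along the fingers, y is the line along which they close (so a half turn about z gives the same grasp; the last joint's range is limited). The gripper opens to 85 mm and grips with 20 to 120 N. Pads are 22 mm wide; open, the fingers measure 114 mm over their backs; the gripper's body (76 mm by 85 mm) begins 54 mm behind the grasp point. The pads swing forward as they close: fully open they stand 13 mm farther back than shut.
Start: joints at [1.179, 0.521, -0.036, 1.599, 0.021, 1.021, -0.113], TCP at [0.198, -0.593, 0.206] pointing down, gripper open.
Joint ranges: [-2.91, 2.91], [-0.3, 2.13], [-1.5, 1.42], [0.17, 2.43], [-1.26, 4.41], [0.16, 1.93], [-2.52, 2.52]. Speed limits (rad/s): [1.89, 1.89, 2.39, 2.39, 3.01, 3.01, 3.01].

### API

Orientations are given as [roll, pitch, yaw] about the fixed x, y, z axes, in that order (R = Rz(yaw) Ry(pitch) Rx(roll)).
In Python, from workcell import telemetry, grab_frame, calibration, bot, outline_of, landmark_of gives the robot as it stands. The module is installed in compiled form; this text tells all that it offers.
- The arm moves only by the shell command python3 -m inch 'ROWS' [FORCE]. ROWS is JSON, a list of rows, each a list of 7 numbers: the shift along the tool's x, y, z in m, then the turn, a rotation vector about the tool's x, y, z in rad, then the closure, from 0 (fully open) to 1 (shut). A call has 1 to 5 rows; each row shifts and turns the commanded pose from where the row before left it, along the tool's axes as they then stand; what a row does not reach is not made up. A row lasts 1/10 s, in which the tool goes at most 50 mm and 8.59 degrees, less where a joint would pass 70% of its speed; a pose out of reach is approached as far as the arm can. A call is refused whole if a number of a shift passes 0.05 or a number of a turn 0.15, either way. A call with a gripper value outside its range is refused whole. The fingers move at their own pace and stop on an object; FORCE is the grip in N (left out, the last holds). Time passes only in rows, so rows that do not move let the fingers close. It gives the time, the measured TCP pose, the force, the opening and the grip force at its end, in the units of the state.
- telemetry.observe(): the state, without advancing time (a new reading comes with each control period).
- grab_frame(name): name is "side" or "top"; returns the picture (420x560x3 uint8, red, green, blue); there is no depth.
- calibration(name): a dict with "fovy" (degrees; the focal length in pixels is half the picture's height over the tangent of half this angle, whatever the lens; pixels are square), "cx", "cy" (the principal point, pixels), "pose" (4x4, takes a point from camera to world coordinates). Camera axes: x right, y down, z forward; pixel columns grow to the right and rows downward; lengths in m; the calibration is good to about 2 mm. A picture is of the moment at which its call begins. calibration takes no time and is no camera call.
- bot.job_done(): hands the job in; it is judged then, once.
Trained networks look in the newest picture that a camera, given by its name, has taken for a name from the list of things; names that differ only in an ending like _2 or _b are one class to them, and where a whole thing is asked for, a point or a joint stands for the part that bears it (a point fixed in the world has none). Each returns a list of dicts, best first, with "score" (0 to 1); they miss things now and then, are a little off and sometimes report something else, mostly with a low value. They report only what shows in the picture. A call takes as long as a camera call. They do not tell look-alikes from the thing itself.
- outline_of(label, camera): "region" (420x560 bool, what is visible of it) and "rect" ([left, top, right, bottom] in pixels, round what is visible of it).
- landmark_of(label, camera): "xy" ([column, row] in pixels: a listed point, or the origin of a listed thing).
The state is a dict: "clock": time; "qpos": joint angles; "qd": joint speeds; "joint_efforts": joint torques, N m; "position": TCP position; "tool_rot": TCP orientation; "force": force on the tool from outside, world axes, zero at the start; "moment": the same for the moment, N m; "grip_width": finger opening in m; "finger_force": force on a finger pad.
Only numpy, scipy, OpenCV 4.12 (cv2) and the standard library are available. Lean on these libraries where they do the work, as an engineer would, in place of code of your own. Each camera call takes 0.05 s, during which the arm holds its last target. There are 200 camera calls.

### The job

Stand the spirit level lengthwise on the black shelf and let go of it, then turn the shelf's levelling foot (the steel bar knob with the red tip) until the bubble is centred while the shelf is pressed down solid. Finish with the fingers still pressing down on the spirit level, hard enough that the sprung shelf sits solidly down, bubble centred; do not let go. Leave the jars, pepper mill and yellow container where they stand.

Things in the scene. Friction and masses are not known exactly. Their poses are not given: they have to be found in the camera images.
- level: Aluminium spirit level with blue ends, 200 (its x) by 26 (y) by 42 mm high, about 0.27 kg, loose, upright before the shelf. Origin: centre of underside, z up. Ends alike. A green vial lies in a pocket in the middle of the top (80 mm long, floor 30 mm up); the flat end blocks (40 to 100 mm from the middle, 42 mm high) are to press on. Grip across the 26 mm at the middle.
- bubble (a joint): Position (m) of the pale bubble, 23 mm long, along the level's x: 0 is centred between the two black rings (13.5 mm either side of the vial's middle), + towards the level's +x end. It drifts to the higher end, 0.9 mm per milliradian of slope (stops at 22.5 mm), and settles in about 2 s.
- shelf: Black lacquered board, 440 (its y) by 110 (x) by 18 mm, on a plinth with a small drawer. Origin: centre of its top face, some 75 mm above the worktop; z up, x away from the robot. Its hinge line (along x) is at y = +200 mm, the levelling foot at y = -170 mm; the top is clear from y = -140 to +220 mm. At the start the foot end is too low when pressed.
- shelf_spring (a joint): Sprung play of the shelf on its foot, rad: 0.008 when left alone (foot end 3 mm up), 0 when pressed solid. The level's weight does not press it down; 4 to 6 N on its foot-side end does (over 15 N the shelf bends a little). Level counts only when pressed: unpressed, the bubble sits 7.2 mm nearer the foot end than pressed.
- foot_grip (a point): Foot knob's grip point, on its vertical axis, 29 mm above the unpressed shelf top. Steel bar 46 (point's x) by 14 mm (y), 7 to 37 mm above the shelf, on a flange of 52 mm diameter, 7 mm high. Clockwise from above raises the foot end and knob 3.2 mm per radian (0.0086 rad of slope, 7.7 mm of bubble). Stiff (0.15 N m), stays where left; starts 0.9 to 2.6 rad short. Grip across the 14 mm.
- foot_tip (a point): Top of the bar knob's red-tipped end, 20 mm out from the knob's axis along the bar, 37 mm above the shelf top; shows how far the foot has been turned.
- jar0: Hexagonal glass jar with a cork-coloured stopper, 68 mm across the corners, 118 mm high, standing loose on the worktop; leave it alone. Origin: centre of its underside.
- jar1: Hexagonal glass jar with a cork-coloured stopper, 68 mm across the corners, 118 mm high, standing loose on the worktop; leave it alone. Origin: centre of its underside.
- jar2: Hexagonal glass jar with a cork-coloured stopper, 68 mm across the corners, 118 mm high, standing loose on the worktop; leave it alone. Origin: centre of its underside.
- jar3: Hexagonal glass jar with a cork-coloured stopper, 68 mm across the corners, 118 mm high, standing loose on the worktop; leave it alone. Origin: centre of its underside.
- mill: Chrome pepper mill, 54 mm diameter, 165 mm high, standing loose; leave it alone. Origin: centre of its underside.
- clipbox: Yellow plastic container with white clip lid, 108 by 158 by 67 mm high, standing loose; leave it alone. Origin: centre of its underside.
Things that resemble listed ones, but are neither listed nor needed, are in the scene too. Of the things like the level, leave any that is turquoise; of the rest the larger one is meant.

How it is judged:
On the way, in this order (a step that is already met when the one before it is completed fails the run):
1. the level stands lengthwise on the shelf, let go, with the foot not yet turned (angle between level's own z axis and vertical below 0.1 rad and angle between the x axis of level and the y axis of shelf, either way round below 0.2 rad and x of level in the frame of shelf between -0.042 and 0.042 m and y of level in the frame of shelf between -0.08 and 0.12 m and z of level in the frame of shelf between -0.004 and 0.006 m and contact force between the fingers and level below 0.3 N and linear speed of level below 0.02 m/s and distance of foot_tip from where it was at the start of the episode below 0.008 m), for 0.2 s.
2. the levelling foot has been turned with the level standing on the shelf (angle between level's own z axis and vertical below 0.1 rad and angle between the x axis of level and the y axis of shelf, either way round below 0.2 rad and x of level in the frame of shelf between -0.042 and 0.042 m and y of level in the frame of shelf between -0.08 and 0.12 m and z of level in the frame of shelf between -0.004 and 0.006 m and distance of foot_tip from where it was at the start of the episode above 0.0095 m), for 0.2 s.
At the end, for the whole second after the job is handed in: Level flat and lengthwise (0.2 rad) on the shelf, centre within 42 mm of its midline and -80 to +120 mm along it; fingers press the level with over 2.5 N and touch nothing of the shelf; shelf pressed solid (play under 0.002 rad); bubble within 3 mm of centre, through the last second (angle between level's own z axis and vertical below 0.1 rad and angle between the x axis of level and the y axis of shelf, either way round below 0.2 rad and x of level in the frame of shelf between -0.042 and 0.042 m and y of level in the frame of shelf between -0.08 and 0.12 m and z of level in the frame of shelf between -0.004 and 0.006 m and value of joint shelf_spring below 0.002 rad and value of joint bubble between -0.003 and 0.003 m and contact force between the fingers and level above 2.5 N and contact force between each of the fingers, the arm and shelf below 1 N and linear speed of level below 0.01 m/s); the arm keeps its last pose, push and grip.
It fails at once if a jar, the pepper mill or the yellow container is pushed by more than 30 mm or tipped (distance of any of jar0, jar1, jar2, jar3, mill, clipbox from where it was at the start of the episode above 0.03 m or angle between any of jar0, jar1, jar2, jar3, mill, clipbox's own z axis and vertical above 0.35 rad).
It also fails if it takes over 72 s, if anything falls off the work surface, if the arm or the gripper's body presses on something with over 40 N, if the wrist force passes 120 N, or if a joint passes its speed limit or range.

## Working session

There is one attempt and no reset: what is moved stays moved. The work goes in short steps, Python scripts to look and compute and a shell command to move; the robot and the scene stay as the last step left them, time stands still between calls to the robot, and variables do not carry over. Pictures are saved under pics/ and viewed, at most 10 in all, crops included, and the job is handed in when it is done.

```bash
mkdir -p pics; cat > h.py <<'E'
import numpy as np, cv2
from workcell import telemetry, grab_frame, calibration, bot, outline_of, landmark_of
def snap(n,f,crop=None,s=1):
    im=grab_frame(n)
    o=im if crop is None else im[crop[1]:crop[3],crop[0]:crop[2]]
    o=cv2.resize(o,None,fx=s,fy=s,interpolation=cv2.INTER_CUBIC)
    cv2.imwrite('pics/'+f,o[:,:,::-1]); return im
def ray(n,xy):
    c=calibration(n); f=210/np.tan(np.radians(c['fovy'])/2); T=np.array(c['pose'])
    d=T[:3,:3]@np.array([(xy[0]-c['cx'])/f,(xy[1]-c['cy'])/f,1.]); return T[:3,3],d
def atz(n,xy,z):
    o,d=ray(n,xy); return o+d*(z-o[2])/d[2]
def proj(n,p):
    c=calibration(n); f=210/np.tan(np.radians(c['fovy'])/2); T=np.array(c['pose'])
    q=T[:3,:3].T@(np.array(p)-T[:3,3]); return np.array([c['cx']+f*q[0]/q[2],c['cy']+f*q[1]/q[2]])
def tri(a,b):
    A=[];B=[]
    for n,xy in (a,b):
        o,d=ray(n,xy); d=d/np.linalg.norm(d); P=np.eye(3)-np.outer(d,d); A.append(P);B.append(P@o)
    return np.linalg.lstsq(np.vstack(A),np.hstack(B),rcond=None)[0]
E
python3 - <<'E'
from h import *
np.set_printoptions(precision=3,suppress=True)
a=snap('top','t1.png');b=snap('side','s1.png')
for l in ['level','shelf','foot_grip','foot_tip','bubble']:
    for n in('top','side'):
        for r in landmark_of(l,n)[:3]: print(l,n,np.round(r['xy'],1),round(r['score'],2))
for n in('top','side'):
    c=calibration(n); print(c['fovy'],c['cx'],c['cy']); print(np.array(c['pose']))
print(telemetry.observe())
E
```

```text
level top [228. 252.] 0.88
level top [337.8 263.8] 0.83
level top [288.  229.5] 0.61
level side [285.6 291.7] 0.89
level side [307.6 236.6] 0.73
level side [370.1 226.2] 0.59
shelf top [286.3 168.8] 0.73
shelf side [262.2 198.1] 0.56
foot_grip top [290.9 226.7] 0.68
foot_grip top [181.5 179.4] 0.63
foot_grip top [339.8 166.7] 0.59
foot_grip side [294.6 165.3] 0.43
foot_tip top [334.2 169.9] 0.51
foot_tip side [294.3 164.2] 0.49Traceback (most recent call last):
  File "<stdin>", line 6, in <module>
ValueError: it knows: clipbox, foot_grip, foot_tip, jar, level, mill, shelf
```

View pics/t1.png

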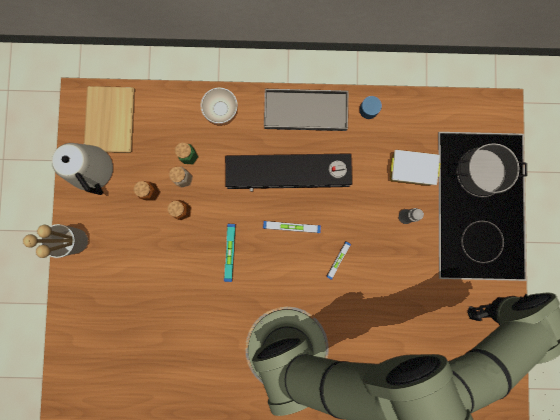

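View pics/s1.png

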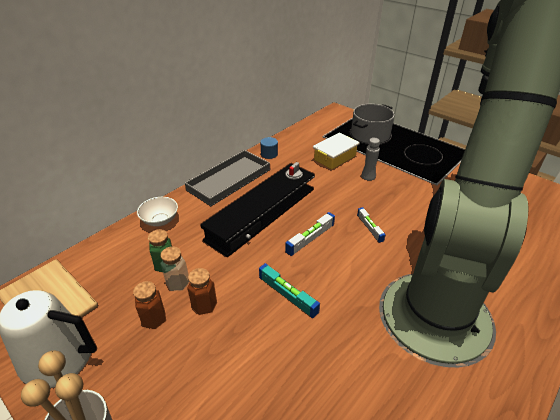

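The level wanted is the white/blue one at top (292,227), side (311,233). The turquoise one is at top (230,252) and the small one at (340,260). The knob is at top (338,169), at the right (-y) end of the shelf.

```bash
python3 - <<'E'
from h import *
np.set_printoptions(precision=4,suppress=True)
a=snap('top','t2.png',(220,140,360,245),5.5)
for n in('top',):
    c=calibration(n); print(c['fovy'],c['cx'],c['cy']); print(np.array(c['pose']))
R=outline_of('level','top')
for r in R:
    print(r['score'],r['rect'])
    k=r['region'].astype(np.uint8); p=cv2.findNonZero(k)
    (cx,cy),wh,an=cv2.minAreaRect(p); box=cv2.boxPoints(((cx,cy),wh,an))
    print('c',atz('top',(cx,cy),.04), 'box',[atz('top',q,.04)[:2] for q in box])
for r in outline_of('shelf','top')[:1]:
    p=cv2.findNonZero(r['region'].astype(np.uint8)); rr=cv2.minAreaRect(p)
    print('shelf',atz('top',rr[0],.075),[atz('top',q,.075)[:2] for q in cv2.boxPoints(rr)])
print('knob',tri(('top',(339.8,166.7)),('side',(294.6,165.3))),atz('top',(339.8,166.7),.104), 'tip',atz('top',(334.2,169.9),.112))
print(telemetry.observe())
E
```

```text
47.51582560476064 283.18666793278544 200.5846830475545
[[ 0.0221 -0.9966  0.0791  0.3816]
 [-0.9997 -0.0225 -0.0042  0.0312]
 [ 0.006  -0.079  -0.9969  1.7086]
 [ 0.      0.      0.      1.    ]]
0.94 [222.7, 224.3, 237.1, 284.8]
c [0.3287 0.2048 0.04  ] box [array([0.2306, 0.2202]), array([0.4283, 0.2176]), array([0.4277, 0.1893]), array([0.23  , 0.1921])]
0.69 [261.2, 219.6, 320.7, 231.3]
c [ 0.4243 -0.009   0.04  ] box [array([0.4182, 0.0902]), array([0.444 , 0.0885]), array([ 0.4305, -0.1082]), array([ 0.4047, -0.1063])]
0.69 [133.3, 180.1, 158.7, 200.0]
c [0.5383 0.5042 0.04  ] box [array([0.5127, 0.5526]), array([0.5769, 0.545 ]), array([0.5641, 0.4556]), array([0.4999, 0.4635])]
0.54 [329.0, 241.6, 349.2, 281.2]
c [ 0.3119 -0.173   0.04  ] box [array([ 0.2537, -0.1293]), array([ 0.3823, -0.1916]), array([ 0.3704, -0.2169]), array([ 0.2419, -0.1545])]
shelf [0.6176 0.0083 0.075 ] [array([0.557 , 0.2256]), array([0.6683, 0.2291]), array([ 0.6785, -0.2105]), array([ 0.567 , -0.2116])]
knob [ 0.6278 -0.1655  0.1054] [ 0.6287 -0.1652  0.104 ] tip [ 0.6161 -0.1454  0.112 ]
{'clock': 0.65, 'qpos': array([ 1.1788,  0.5214, -0.0363,  1.5995,  0.0212,  1.0211, -0.1128]), 'qd': array([-0.0007, -0.0011,  0.0011,  0.0012, -0.0006, -0.0002,  0.0004]), 'joint_efforts': array([ -0.002 , -92.6609,   1.9771, -37.0191,   0.0181,   0.0018,
        -0.    ]), 'position': array([ 0.1976, -0.5929,  0.2062]), 'tool_rot': array([3.1416, 0.    , 0.3217]), 'force': array([0.934 , 0.0331, 0.1258]), 'moment': array([-0.0247,  0.0055,  0.0325]), 'finger_force': 0.0, 'grip_width': 0.08555114187779729}
```

View pics/t2.png

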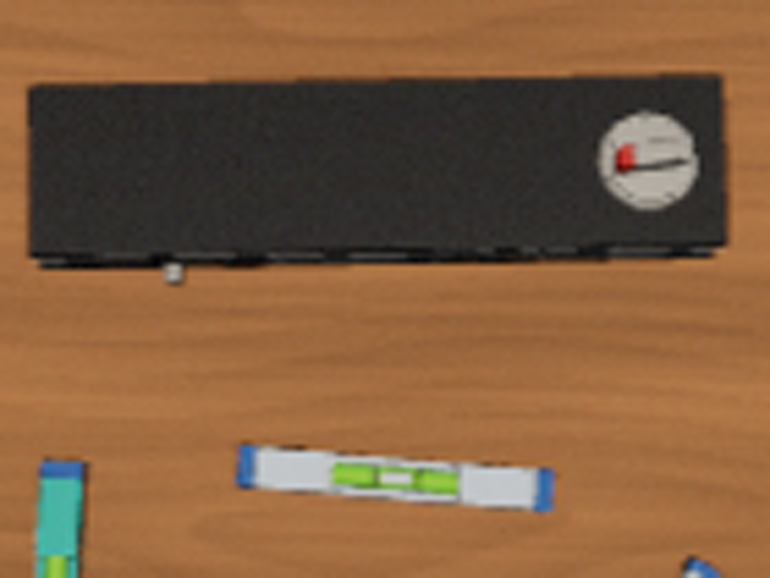

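The crop shows the level's centre at crop (396,478), and the knob flange at (648,160) with its red tip at (624,158), so the bar lies about along the shelf. Next I turn to the level's yaw and move over it.

```bash
I="python3 -m inch"; R='[0,0,0,0,0,-0.1475,0]'
$I '[[0,0,0,0,0,-0.1475,0],[0,0,0,0,0,-0.1475,0],[0,0,0,0,0,-0.1475,0],[0,0,0,0,0,-0.1475,0]]'
$I '[[0,0,0,0,0,-0.1475,0],[0,0,0,0,0,-0.1475,0],[0,0,0,0,0,-0.1475,0],[0,0,0,0,0,-0.1475,0]]'
$I '[[0.043,0.016,0,0,0,0,0],[0.043,0.016,0,0,0,0,0],[0.043,0.016,0,0,0,0,0],[0.043,0.016,0,0,0,0,0]]'
$I '[[0.043,0.016,0,0,0,0,0],[0.043,0.016,0,0,0,0,0],[0.043,0.016,0,0,0,0,0],[0,0,0,0,0,0,0]]'
```

```text
clock: 1.05
position: [0.1976, -0.5929, 0.2062]
tool_rot: [-3.142, 0.0, 0.918]
force: [-0.8, -0.2, -0.2]
grip_width: 0.0858
finger_force: 0.0
clock: 1.45
position: [0.1976, -0.593, 0.2062]
tool_rot: [-3.142, 0.0, 1.508]
force: [-0.8, 0.2, -0.1]
grip_width: 0.0853
finger_force: 0.0
clock: 1.85
position: [0.2737, -0.4241, 0.2063]
tool_rot: [3.141, 0.0, 1.501]
force: [1.5, -0.5, 0.0]
grip_width: 0.0852
finger_force: 0.0
clock: 2.25
position: [0.3325, -0.2959, 0.2067]
tool_rot: [3.141, -0.0, 1.508]
force: [0.2, -1.6, -0.5]
grip_width: 0.0855
finger_force: 0.0
```

```bash
I="python3 -m inch"
$I '[[0.0418,0.0103,0,0,0,0,0],[0.0418,0.0103,0,0,0,0,0],[0.0418,0.0103,0,0,0,0,0],[0.0418,0.0103,0,0,0,0,0]]'
$I '[[0.0418,0.0103,0,0,0,0,0],[0.0418,0.0103,0,0,0,0,0],[0.0418,0.0103,0,0,0,0,0],[0,0,0,0,0,0,0]]'
$I '[[0,0,0.049,0,0,0,0],[0,0,0.049,0,0,0,0],[0,0,0.03,0,0,0,0],[0,0,0,0,0,0,0]]'
python3 - <<'E'
from h import *
snap('side','s2.png',(210,110,410,260),4)
E
```

```text
clock: 2.65
position: [0.383, -0.1351, 0.2064]
tool_rot: [3.141, 0.0, 1.501]
force: [1.5, 0.2, 0.0]
grip_width: 0.0851
finger_force: 0.0
clock: 3.05
position: [0.4237, -0.0086, 0.2066]
tool_rot: [3.14, -0.002, 1.508]
force: [0.4, -0.5, -0.3]
grip_width: 0.0854
finger_force: 0.0
clock: 3.45
position: [0.4203, -0.0135, 0.0756]
tool_rot: [-3.136, -0.0, 1.502]
force: [0.2, 0.2, 0.4]
grip_width: 0.0857
finger_force: 0.0
```

View pics/s2.png

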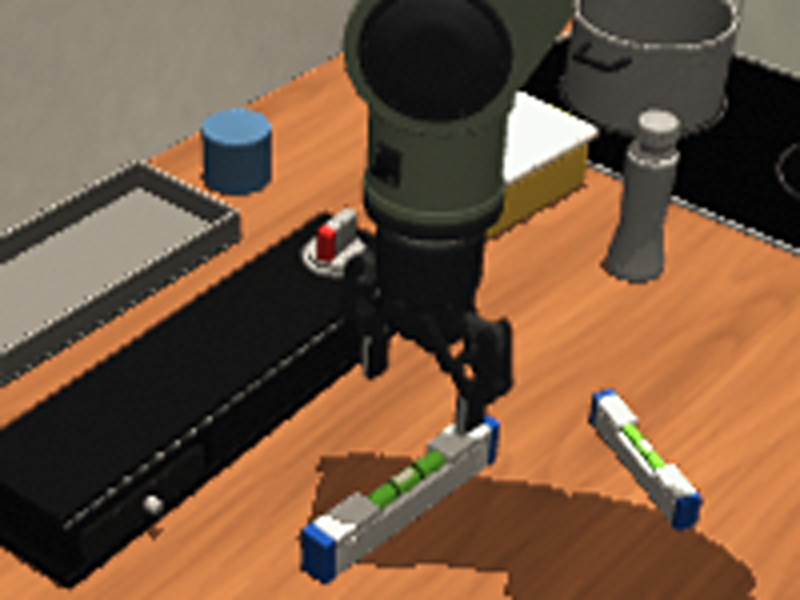

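The fingers straddle the level around its middle (crop 400,480), so I descend and grip.

```bash
I="python3 -m inch"
$I '[[0,0,0.033,0,0,0,0],[0,0,0.033,0,0,0,0],[0,0,0,0,0,0,0]]'
$I '[[0,0,0,0,0,0,1],[0,0,0,0,0,0,1],[0,0,0,0,0,0,1],[0,0,0,0,0,0,1],[0,0,0,0,0,0,1]]' 40
$I '[[0,0,0,0,0,0,1],[0,0,0,0,0,0,1],[0,0,0,0,0,0,1]]'
```

```text
clock: 3.8
position: [0.4219, -0.0137, 0.0116]
tool_rot: [-3.14, 0.001, 1.502]
force: [0.1, 0.7, 1.6]
grip_width: 0.0854
finger_force: 0.0
clock: 4.3
position: [0.4226, -0.0136, 0.0127]
tool_rot: [3.141, 0.0, 1.501]
force: [-0.4, -0.5, 0.1]
grip_width: 0.0127
finger_force: 0.0
clock: 4.6
position: [0.4222, -0.0134, 0.0122]
tool_rot: [-3.141, -0.0, 1.502]
force: [-0.5, -0.4, 1.0]
grip_width: -0.0004
finger_force: 0.0
```

```bash
python3 - <<'E'
from h import *
a=grab_frame('side')[110:260,210:410]; b=grab_frame('top')[180:330,210:410]
o=np.hstack([cv2.resize(x,(400,300),interpolation=cv2.INTER_CUBIC) for x in (a,b)])
cv2.imwrite('pics/c3.png',o[:,:,::-1])
E
```

```text
(no output)
```

View pics/c3.png

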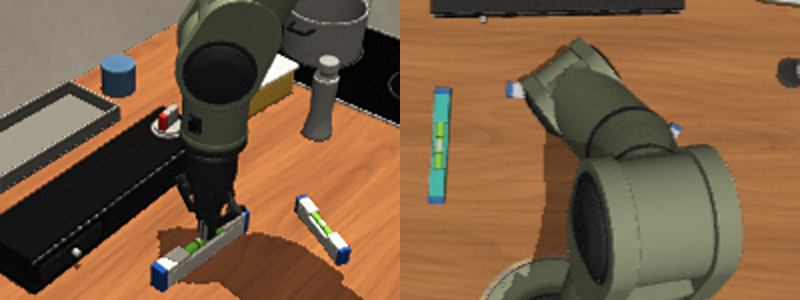

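The fingers shut beside the level, which has not moved: its ends are still at side (290,248) and (332,220). I compare the projections.

```bash
python3 - <<'E'
from h import *
np.set_printoptions(precision=4,suppress=True)
print(proj('side',(0.4203,-.0135,.0756)),proj('side',(.422,-.0135,.012)),proj('top',(.422,-.0135,.012)))
print(proj('side',(.4243,-.009,0)),'net 307.6 236.6', proj('top',(.4243,-.009,0)))
print('tri level',tri(('top',(288,229.5)),('side',(307.6,236.6))))
c=calibration('side');print(np.array(c['pose'])[:3,3],c['cx'],c['cy'])
for e in[(.4176,-.107,.042),(.431,.0893,.042)]: print(proj('side',e),proj('top',e))
E
```

```text
[313.6857 219.7482] [312.2027 234.6918] [293.174 227.261]
[310.5532 237.8477] net 307.6 236.6 [291.8397 226.6674]
tri level [0.4175 0.0078 0.0213]
[-0.1305  0.7514  0.9009] 278.3923086988188 209.72491286171174
[331.8598 213.6779] [320.1637 228.9196]
[288.6979 243.6918] [264.0127 223.8242]
```

```bash
python3 - <<'E'
from h import *
snap('side','s4.png',(270,170,350,260),6.5)
E
```

```text
(no output)
```

View pics/s4.png

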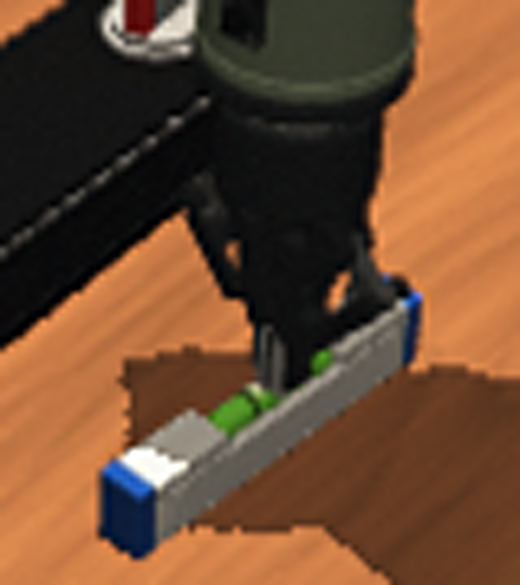

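The shut fingers sit in the pocket above the vial, with the tips at side (312,229). That means they are about 25 mm higher than the reported z, so I raise, open, and go lower while watching the force.

```bash
I="python3 -m inch"
$I '[[0,0,-0.04,0,0,0,1],[0,0,0,0,0,0,0],[0,0,0,0,0,0,0],[0,0,0,0,0,0,0],[0,0,0,0,0,0,0]]'
$I '[[0,0,0,0,0,0,0],[0,0,0,0,0,0,0],[0,0,0.03,0,0,0,0],[0,0,0.01,0,0,0,0],[0,0,0,0,0,0,0]]'
$I '[[0,0,0.006,0,0,0,0],[0,0,0,0,0,0,0]]'
$I '[[0,0,0.006,0,0,0,0],[0,0,0,0,0,0,0]]'
python3 - <<'E'
from h import *
snap('side','s5.png',(270,170,350,260),6.5)
E
```

```text
clock: 5.25
position: [0.4219, -0.0134, 0.0516]
tool_rot: [-3.141, 0.0, 1.502]
force: [-0.1, 0.1, -0.4]
grip_width: 0.0579
finger_force: 0.0
clock: 5.75
position: [0.4213, -0.0132, 0.0112]
tool_rot: [-3.139, 0.0, 1.503]
force: [0.8, -0.6, 0.4]
grip_width: 0.0854
finger_force: 0.0
clock: 5.95
position: [0.4223, -0.0134, 0.0062]
tool_rot: [3.142, -0.0, 1.502]
force: [0.3, 0.1, 0.1]
grip_width: 0.0854
finger_force: 0.0
clock: 6.15
position: [0.4222, -0.0135, -0.0]
tool_rot: [-3.142, 0.0, 1.502]
force: [-0.2, -0.3, -0.3]
grip_width: 0.0855
finger_force: 0.0
```

View pics/s5.png

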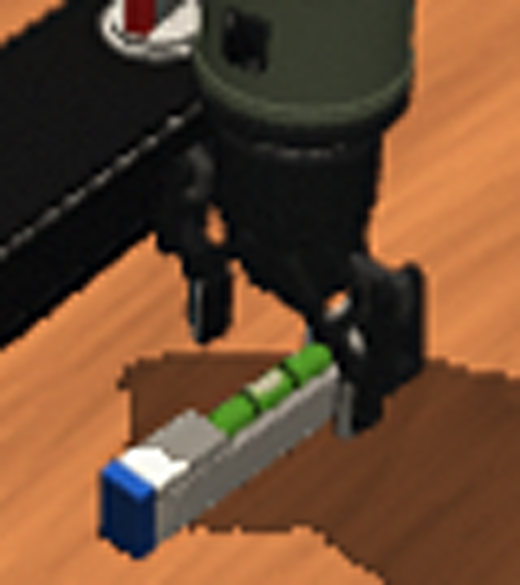

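The fingers straddle the level but the tips are still near its top, at side (301,222) and (325,236). I go 14 mm further down, shift 4 mm along the level, and close.

```bash
I="python3 -m inch"
$I '[[0.004,0,0.007,0,0,0,0],[0,0,0,0,0,0,0]]'
$I '[[0,0,0.007,0,0,0,0],[0,0,0,0,0,0,0]]'
$I '[[0,0,0,0,0,0,1],[0,0,0,0,0,0,1],[0,0,0,0,0,0,1],[0,0,0,0,0,0,1],[0,0,0,0,0,0,1]]' 40
$I '[[0,0,0,0,0,0,1],[0,0,0,0,0,0,1],[0,0,0,0,0,0,1]]'
```

```text
clock: 6.4
position: [0.4224, -0.0088, -0.0074]
tool_rot: [-3.141, -0.0, 1.502]
force: [0.2, -0.1, -0.1]
grip_width: 0.0849
finger_force: 0.0
clock: 6.6
position: [0.4222, -0.0094, -0.0145]
tool_rot: [-3.141, 0.0, 1.502]
force: [-0.9, -0.1, 1.0]
grip_width: 0.0852
finger_force: 0.0
clock: 7.1
position: [0.423, -0.0094, -0.0134]
tool_rot: [3.141, -0.0, 1.502]
force: [0.5, -0.7, 6.4]
grip_width: 0.0253
finger_force: 39.1
clock: 7.4
position: [0.423, -0.0094, -0.0135]
tool_rot: [3.141, -0.0, 1.502]
force: [1.0, 0.0, 8.5]
grip_width: 0.0249
finger_force: 39.2
```

Gripped at 25 mm. Lift it, carry it over the shelf and turn it parallel to the shelf.

```bash
I="python3 -m inch"
$I '[[0,0,-0.03,0,0,0,1],[0,0,-0.05,0,0,0,1],[0,0,-0.05,0,0,0,1],[0,0,0,0,0,0,1]]'
$I '[[0.0121,0.0387,0,0,0,-0.018,1],[0.0121,0.0387,0,0,0,-0.018,1],[0.0121,0.0387,0,0,0,-0.018,1],[0.0121,0.0387,0,0,0,-0.018,1],[0.0121,0.0387,0,0,0,-0.018,1]]'
$I '[[0,0,0,0,0,0,1],[0,0,0,0,0,0,1],[0,0,0,0,0,0,1]]'
python3 - <<'E'
from h import *
a=grab_frame('side')[120:270,190:390]; b=grab_frame('top')[100:250,210:410]
o=np.hstack([cv2.resize(x,(400,300),interpolation=cv2.INTER_CUBIC) for x in (a,b)])
cv2.imwrite('pics/c6.png',o[:,:,::-1])
E
```

```text
clock: 7.8
position: [0.4249, -0.0096, 0.1209]
tool_rot: [3.134, 0.0, 1.501]
force: [-0.3, -1.5, -4.6]
grip_width: 0.0249
finger_force: 41.5
clock: 8.3
position: [0.6189, 0.0446, 0.1153]
tool_rot: [-3.14, 0.001, 1.592]
force: [0.1, 0.3, -2.9]
grip_width: 0.0251
finger_force: 41.5
clock: 8.6
position: [0.6168, 0.0442, 0.1156]
tool_rot: [-3.14, 0.001, 1.592]
force: [-0.7, 0.7, -2.8]
grip_width: 0.0248
finger_force: 41.6
```

View pics/c6.png

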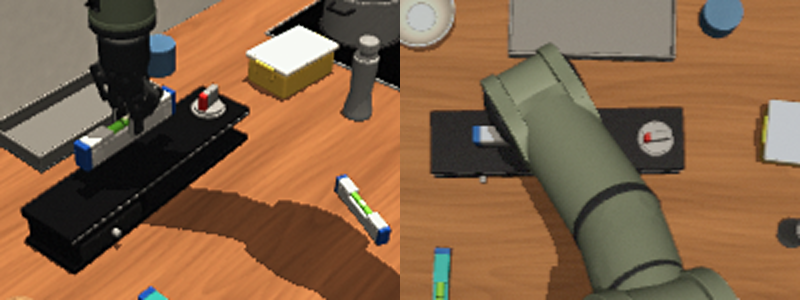

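The level hangs lengthwise above the shelf, left end at top (249,168), clear of the knob. Lower it in steps.

```bash
I="python3 -m inch"
$I '[[0,0.006,0.022,0,0,0,1],[0,0,0.022,0,0,0,1],[0,0,0,0,0,0,1],[0,0,0,0,0,0,1]]'
$I '[[0,0,0.004,0,0,0,1],[0,0,0,0,0,0,1],[0,0,0,0,0,0,1]]'
$I '[[0,0,0.003,0,0,0,1],[0,0,0,0,0,0,1],[0,0,0,0,0,0,1]]'
```

```text
clock: 9.1
position: [0.6236, 0.0446, 0.0728]
tool_rot: [-3.141, 0.0, 1.592]
force: [0.5, 0.4, -2.1]
grip_width: 0.0252
finger_force: 41.5
clock: 9.4
position: [0.6241, 0.0447, 0.0688]
tool_rot: [3.141, 0.0, 1.592]
force: [1.1, 0.2, -3.1]
grip_width: 0.025
finger_force: 41.5
clock: 9.7
position: [0.6238, 0.0447, 0.0652]
tool_rot: [-3.141, -0.0, 1.592]
force: [-0.3, 0.2, -2.8]
grip_width: 0.0252
finger_force: 41.5
```

```bash
I="python3 -m inch"
$I '[[0,0,0.002,0,0,0,1],[0,0,0,0,0,0,1],[0,0,0,0,0,0,1]]'|grep -E "pos|force:"
$I '[[0,0,0.002,0,0,0,1],[0,0,0,0,0,0,1],[0,0,0,0,0,0,1]]'|grep -E "pos|force:"
$I '[[0,0,0.001,0,0,0,1],[0,0,0,0,0,0,1],[0,0,0,0,0,0,1]]'|grep -E "pos|force:"
```

```text
position: [0.6238, 0.0447, 0.0631]
force: [-0.2, -0.6, -2.6]
finger_force: 41.5
position: [0.6239, 0.0448, 0.0612]
force: [0.3, 0.2, -2.2]
finger_force: 41.7
position: [0.624, 0.0447, 0.0606]
force: [-2.0, -0.6, 5.5]
finger_force: 42.6
```

Contact. Release and rise.

```bash
I="python3 -m inch"
$I '[[0,0,0,0,0,0,0.6],[0,0,0,0,0,0,0.3],[0,0,0,0,0,0,0],[0,0,0,0,0,0,0],[0,0,0,0,0,0,0]]'
$I '[[0,0,-0.01,0,0,0,0],[0,0,-0.03,0,0,0,0],[0,0,-0.04,0,0,0,0],[0,0,-0.04,0,0,0,0],[-0.04,0,0,0,0,0,0]]'
$I '[[-0.04,0,0,0,0,0,0],[-0.04,0,0,0,0,0,0],[-0.04,0,0,0,0,0,0],[-0.04,0,0,0,0,0,0],[0,0,0,0,0,0,0]]'
python3 - <<'E'
from h import *
np.set_printoptions(precision=4,suppress=True)
a=grab_frame('side')[120:270,190:390]; b=grab_frame('top')[130:205,215:365]
o=np.hstack([cv2.resize(a,(400,300)),cv2.resize(b,(400,200),interpolation=cv2.INTER_CUBIC).repeat(1,0) if 0 else np.vstack([cv2.resize(b,(400,200),interpolation=cv2.INTER_CUBIC),np.zeros((100,400,3),np.uint8)])])
cv2.imwrite('pics/c7.png',o[:,:,::-1])
for l in('level','foot_grip','foot_tip'):
  for n in('top','side'):
    for r in landmark_of(l,n)[:3]: print(l,n,np.round(r['xy'],1),round(r['score'],2),atz(n,r['xy'],{'level':.076,'foot_grip':.104,'foot_tip':.112}[l]))
for r in outline_of('level','top')[:4]:
    rr=cv2.minAreaRect(cv2.findNonZero(r['region'].astype(np.uint8)));print(r['rect'],[atz('top',q,.118)[:2] for q in cv2.boxPoints(rr)])
E
```

```text
clock: 11.1
position: [0.6239, 0.0448, 0.0602]
tool_rot: [3.142, -0.0, 1.592]
force: [-0.1, 0.4, 0.2]
grip_width: 0.0854
finger_force: 0.0
clock: 11.6
position: [0.6269, 0.0106, 0.1867]
tool_rot: [3.133, -0.003, 1.599]
force: [1.3, -1.2, -0.3]
grip_width: 0.0853
finger_force: 0.0
clock: 12.1
position: [0.6274, -0.162, 0.1805]
tool_rot: [-3.141, 0.003, 1.584]
force: [-0.8, 0.7, -0.9]
grip_width: 0.0852
finger_force: 0.0
level top [276.8 167.7] 0.79 [0.6245 0.0489 0.076 ]
level top [229.7 253.7] 0.61 [0.3259 0.2022 0.076 ]
level top [339.3 260.8] 0.49 [ 0.3101 -0.171   0.076 ]
level side [371.4 224.9] 0.92 [ 0.277  -0.1103  0.076 ]
level side [248.6 204. ] 0.75 [0.6213 0.0658 0.076 ]
level side [287.1 293.5] 0.65 [0.2951 0.2522 0.076 ]
foot_grip top [340.3 167.5] 0.63 [ 0.626  -0.1669  0.104 ]
foot_grip side [295.  164.5] 0.43 [ 0.6307 -0.1723  0.104 ]
foot_tip top [335.3 170.9] 0.43 [ 0.6128 -0.1492  0.112 ]
foot_tip side [291.2 163.4] 0.72 [ 0.6373 -0.1594  0.112 ]
[219.8, 225.7, 234.1, 282.1] [array([0.238 , 0.2142]), array([0.4268, 0.209 ]), array([0.4257, 0.1807]), array([0.237 , 0.1861])]
[245.6, 163.9, 310.8, 174.0] [array([0.6353, 0.1458]), array([ 0.64  , -0.0561]), array([ 0.6027, -0.0568]), array([0.5981, 0.1447])]
[327.3, 243.8, 349.6, 281.3] [array([ 0.2602, -0.1214]), array([ 0.379, -0.182]), array([ 0.3682, -0.2037]), array([ 0.2495, -0.1429])]
```

View pics/c7.png

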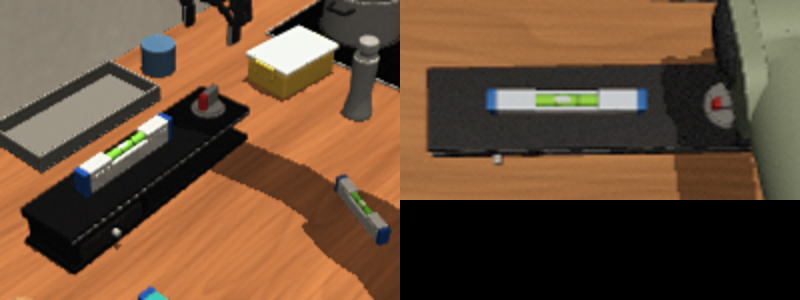

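The level stands free and lengthwise on the shelf, centre about (0.62, 0.045), with the knob bar along the shelf's y. Move onto the knob and grip it.

```bash
I="python3 -m inch"
$I '[[-0.005,0,0.03,0,0,0,0],[0,0,0.03,0,0,0,0],[0,0,0.03,0,0,0,0],[0,0,0,0,0,0,0]]'
$I '[[0,0,0.01,0,0,0,0],[0,0,0.008,0,0,0,0],[0,0,0,0,0,0,0]]'
$I '[[0,0,0,0,0,0,1],[0,0,0,0,0,0,1],[0,0,0,0,0,0,1],[0,0,0,0,0,0,1],[0,0,0,0,0,0,1]]' 50
$I '[[0,0,0,0,0,0,1],[0,0,0,0,0,0,1],[0,0,0,0,0,0,1]]'
```

```text
clock: 12.95
position: [0.6261, -0.1596, 0.0868]
tool_rot: [-3.136, -0.001, 1.593]
force: [-1.0, 0.6, 0.0]
grip_width: 0.0854
finger_force: 0.0
clock: 13.25
position: [0.6281, -0.1602, 0.0721]
tool_rot: [-3.141, 0.0, 1.592]
force: [0.1, -0.0, 0.3]
grip_width: 0.0854
finger_force: 0.0
clock: 13.75
position: [0.6281, -0.1602, 0.0725]
tool_rot: [-3.142, 0.0, 1.592]
force: [-4.8, 1.5, 23.8]
grip_width: 0.0131
finger_force: 49.0
clock: 14.05
position: [0.6282, -0.1595, 0.0729]
tool_rot: [3.142, -0.0, 1.592]
force: [-4.7, 2.7, 9.8]
grip_width: 0.0129
finger_force: 48.0
```

```bash
I="python3 -m inch"
$I '[[0,0,-0.0004,0,0,0.06,1],[0,0,-0.0004,0,0,0.12,1],[0,0,-0.0004,0,0,0.12,1],[0,0,0,0,0,0,1]]'
$I '[[0,0,-0.0004,0,0,0.12,1],[0,0,-0.0004,0,0,0.12,1],[0,0,-0.0004,0,0,0.12,1],[0,0,0,0,0,0,1]]'
```

```text
clock: 14.45
position: [0.6288, -0.1595, 0.0739]
tool_rot: [3.14, -0.001, 1.29]
force: [1.3, 2.7, 3.3]
grip_width: 0.0126
finger_force: 48.1
clock: 14.85
position: [0.6295, -0.1597, 0.0751]
tool_rot: [3.14, -0.002, 0.932]
force: [5.4, 0.9, 2.0]
grip_width: 0.0125
finger_force: 48.1
```

```bash
I="python3 -m inch"
$I '[[0.0006,0.0008,-0.0004,0,0,0.12,1],[0,0,-0.0004,0,0,0.12,1],[0,0,-0.0004,0,0,0.12,1],[0,0,-0.0004,0,0,0.12,1],[0,0,0,0,0,0,1]]'
$I '[[0,0,-0.0004,0,0,0.12,1],[0,0,-0.0004,0,0,0.12,1],[0,0,-0.0004,0,0,0.12,1],[0,0,0,0,0,0,1],[0,0,0,0,0,0,1]]'
```

```text
clock: 15.35
position: [0.63, -0.1604, 0.0766]
tool_rot: [3.14, -0.001, 0.452]
force: [-1.3, -3.4, 6.0]
grip_width: 0.0126
finger_force: 49.5
clock: 15.85
position: [0.6301, -0.161, 0.0778]
tool_rot: [3.14, -0.002, 0.095]
force: [6.2, -4.2, 0.7]
grip_width: 0.0128
finger_force: 49.2
```

Turned 1.5 rad. Release, go up and close the fingers above the foot-side end block.

```bash
I="python3 -m inch"
$I '[[0,0,0,0,0,0,0],[0,0,0,0,0,0,0],[0,0,0,0,0,0,0],[0,0,0,0,0,0,0]]'
$I '[[0,0,-0.02,0,0,0,0],[0,0,-0.04,0,0,0,0],[0,0,-0.04,0,0,0,0],[0,0,0,0,0,0,1]]'
$I '[[0.008,-0.0443,0,0,0,0,1],[0,-0.0443,0,0,0,0,1],[0,-0.0443,0,0,0,0,1],[0,0,0,0,0,0,1],[0,0,0,0,0,0,1]]'
cat > bub.py <<'E'
from h import *
from scipy.ndimage import map_coordinates
# profile along the vial for both cameras, using the predicted level line, vial top at z
import sys
np.set_printoptions(precision=2,suppress=True,linewidth=200)
c=np.array([.6239,.0446]); u=np.array([-.0213,1.]); v=np.array([1,.0213])  # u: towards hinge
for n in('top','side'):
    im=grab_frame(n).astype(float); s=np.arange(-60,61,1.)/1000
    best=None
    P=np.array([[proj(n,[*(c+u*a+v*b),.076+.042]) for a in s] for b in np.arange(-.012,.0121,.002)])
    S=np.stack([map_coordinates(im[:,:,k],[P[...,1],P[...,0]],order=1) for k in range(3)],-1)
    g=S[...,1]-S[...,2]; b=S[...,2]
    i=np.argmax(g.clip(0).sum(1)); sel=slice(max(0,i-1),i+2)
    G=g[sel].mean(0); B=b[sel].mean(0)
    print(n,'row',i); print('G',G[::3].astype(int)); print('B',B[::3].astype(int))
E
python3 bub.py
```

```text
clock: 16.25
position: [0.629, -0.1602, 0.0773]
tool_rot: [-3.141, 0.0, 0.093]
force: [0.5, -0.1, 0.5]
grip_width: 0.0699
finger_force: 0.0
clock: 16.65
position: [0.6315, -0.1606, 0.1827]
tool_rot: [3.139, -0.007, 0.092]
force: [-0.0, -1.0, 0.0]
grip_width: 0.0731
finger_force: 0.0
clock: 17.15
position: [0.6248, -0.0261, 0.1772]
tool_rot: [3.142, 0.0, 0.094]
force: [0.2, -0.3, 0.6]
grip_width: 0.0003
finger_force: 0.0
top row 3
G [ 21  21  21  20  18  18  22  25  20  22  52  76  83  84  83  74  56  41  40  42  42  45  85 109 118 106  99 112 120 119 119 120 120 120  78  25   2   0  -1  -1  -1]
B [ 77  74  71  68  64  67  84  95  84  54  34  37  34  35  34  44  59  70  77  77  78  75  69  64  61  52  47  55  59  61  59  59  59  60 100 157 188 196 196 196 196]
side row 3
G [ 12  12  12  13  13  12  11  12  42  88 102 104 105 104 105 101  79  54  53  58  63  54  78 132 164 156 123 153 166 165 164 165 166 171 130  35   7   6   7   7   8]
B [128 128 128 128 126 128 129 116  78  44  34  35  36  36  36  35  43  67  88  92  84 112 135 113  82  67  50  66  78  81  81  80  80  73 110 207 240 242 239 239 239]
```

The unpressed bubble sits about 7 mm towards the foot, so pressed it should be nearly centred. I press and read it again.

```bash
I="python3 -m inch"
$I '[[0,0,0.03,0,0,0,1],[0,0,0.027,0,0,0,1],[0,0,0,0,0,0,1]]'|grep -E "pos|force:"
$I '[[0,0,0.004,0,0,0,1],[0,0,0,0,0,0,1]]'|grep -E "pos|^force:"
$I '[[0,0,0.004,0,0,0,1],[0,0,0,0,0,0,1]]'|grep -E "pos|^force:"
$I '[[0,0,0.003,0,0,0,1],[0,0,0,0,0,0,1]]'|grep -E "pos|^force:"
```

```text
position: [0.623, -0.0286, 0.1172]
force: [-0.5, -0.7, -0.2]
finger_force: 0.0
position: [0.6255, -0.0277, 0.1172]
force: [0.2, 0.9, 0.4]
position: [0.6251, -0.0272, 0.1127]
force: [-0.7, 0.2, -0.7]
position: [0.6249, -0.0271, 0.1092]
force: [0.8, 0.6, -0.7]
```

```bash
I="python3 -m inch"
$I '[[0,0,0.002,0,0,0,1],[0,0,0,0,0,0,1]]'|grep -E "pos|^force:"
$I '[[0,0,0.002,0,0,0,1],[0,0,0,0,0,0,1]]'|grep -E "pos|^force:"
$I '[[0,0,0.002,0,0,0,1],[0,0,0,0,0,0,1]]'|grep -E "pos|^force:"
$I '[[0,0,0.002,0,0,0,1],[0,0,0,0,0,0,1]]'|grep -E "pos|^force:"
```

```text
position: [0.6248, -0.0271, 0.1071]
force: [-0.2, 0.8, 0.4]
position: [0.6248, -0.0272, 0.1051]
force: [0.1, -0.6, 0.4]
position: [0.6248, -0.0271, 0.1032]
force: [-0.3, -0.2, -0.4]
position: [0.6248, -0.0271, 0.1011]
force: [-0.4, 0.3, -0.8]
```

```bash
I="python3 -m inch"
$I '[[0,0,0.0015,0,0,0,1],[0,0,0,0,0,0,1]]'|grep -E "pos|^force:"
$I '[[0,0,0.0015,0,0,0,1],[0,0,0,0,0,0,1]]'|grep -E "pos|^force:"
$I '[[0,0,0.001,0,0,0,1],[0,0,0,0,0,0,1]]'|grep -E "pos|^force:"
$I '[[0,0,0.001,0,0,0,1],[0,0,0,0,0,0,1]]'|grep -E "pos|^force:"
```

```text
position: [0.6249, -0.0271, 0.0997]
force: [-1.1, -0.4, 0.6]
position: [0.6249, -0.0271, 0.0982]
force: [0.5, 0.9, 0.3]
position: [0.6249, -0.0271, 0.0973]
force: [-1.0, 0.5, 0.7]
position: [0.6249, -0.0271, 0.0963]
force: [-0.5, 0.5, -0.4]
```

```bash
I="python3 -m inch"
$I '[[0,0,0.0015,0,0,0,1],[0,0,0,0,0,0,1]]'|grep -E "pos|^force:"
$I '[[0,0,0.001,0,0,0,1],[0,0,0,0,0,0,1]]'|grep -E "pos|^force:"
$I '[[0,0,0.001,0,0,0,1],[0,0,0,0,0,0,1]]'|grep -E "pos|^force:"
python3 - <<'E'
from h import *
snap('side','s8.png',(225,140,305,230),6.5)
E
```

```text
position: [0.6248, -0.0271, 0.0947]
force: [0.3, 0.3, 0.7]
position: [0.625, -0.0272, 0.0939]
force: [-0.5, 0.0, 1.6]
position: [0.625, -0.0273, 0.093]
force: [-1.2, -2.1, 5.0]
```

View pics/s8.png

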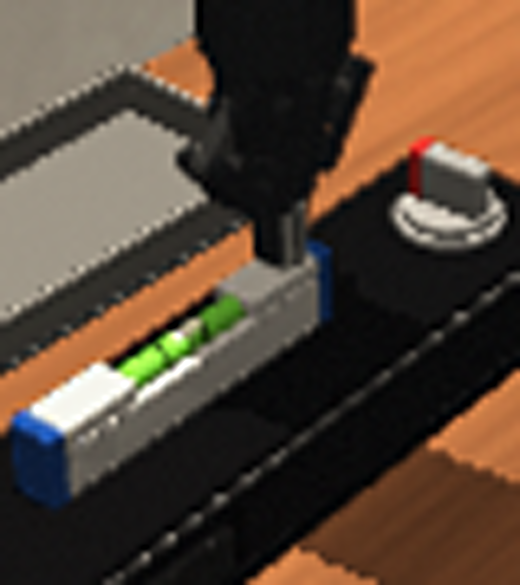

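The fingertips touch the foot-side block at crop (285,255). Press on to about 9 N, wait 2 s and read the bubble.

```bash
I="python3 -m inch"
$I '[[0,0,0.001,0,0,0,1],[0,0,0,0,0,0,1]]'|grep -E "pos|^force:"
$I '[[0,0,0.001,0,0,0,1],[0,0,0,0,0,0,1],[0,0,0,0,0,0,1],[0,0,0,0,0,0,1],[0,0,0,0,0,0,1]]'|grep -E "pos|^force:"
$I '[[0,0,0,0,0,0,1],[0,0,0,0,0,0,1],[0,0,0,0,0,0,1],[0,0,0,0,0,0,1],[0,0,0,0,0,0,1]]'|grep -E "pos|^force:"
$I '[[0,0,0,0,0,0,1],[0,0,0,0,0,0,1],[0,0,0,0,0,0,1],[0,0,0,0,0,0,1],[0,0,0,0,0,0,1]]'|grep -E "pos|^force:"
$I '[[0,0,0,0,0,0,1],[0,0,0,0,0,0,1],[0,0,0,0,0,0,1],[0,0,0,0,0,0,1],[0,0,0,0,0,0,1]]'|grep -E "pos|^force:"
python3 bub.py
```

```text
position: [0.625, -0.0275, 0.092]
force: [-2.1, -3.2, 6.1]
position: [0.6251, -0.0276, 0.0917]
force: [-4.0, -2.7, 14.2]
position: [0.6252, -0.0277, 0.0917]
force: [-4.4, -3.7, 13.2]
position: [0.6252, -0.0277, 0.0917]
force: [-3.3, -3.0, 13.9]
position: [0.6251, -0.0276, 0.0917]
force: [-4.2, -3.8, 14.2]
top row 3
G [ 19  19  19  18  16  17  20  22  20  13   6  15  17  28  39  38  40  55  66  50  42  44  45  50  60  68  86 113 120 121 120 121 120 119  68  13   0   0   0  -1  -1]
B [ 73  68  68  64  61  58  74 101 104  67  23  18  18  18  23  25  24  27  44  69  80 114 126 126 108  77  56  57  61  61  60  60  61  62 119 180 194 196 196 197 197]
side row 1
G [ 12  12  12  12  12  12  12  11  14  49  87  97  97  97  98  98  96  77  66  83  85  89 117 126 122 124 120 123 149 158 159 157 160 160 130  42   5   6   8   7   8]
B [127 127 128 125 128 128 127 123 102  65  37  31  33  33  33  33  33  27  23  30  42  55  79 100 102  97  61  47  61  67  67  67  66  64  99 193 241 237 241 238 237]
```

The shelf is solid at 14 N. I refine the bubble position with a finer profile, using the pocket edge, rings and level end as references.

```bash
cat > bub2.py <<'E'
from h import *
from scipy.ndimage import map_coordinates
np.set_printoptions(linewidth=220)
c=np.array([.6239,.0446]); u=np.array([-.0213,1.]); v=np.array([1,.0213])
s=np.arange(-30,112,1.)
for n in('top','side'):
    im=np.mean([grab_frame(n).astype(float) for _ in range(2)],0)
    print(n,'mm shift per px',1/abs(np.linalg.norm(proj(n,[*(c+u*.001),.11])-proj(n,[*c,.11]))))
    for z,b in ((.112,-.004),(.112,0),(.112,.004)):
        P=np.array([proj(n,[*(c+u*a/1000+v*b),z]) for a in s])
        S=np.stack([map_coordinates(im[:,:,k],[P[:,1],P[:,0]],order=3) for k in range(3)],-1)
        print('off',b,'B -30..50:',S[:80:2,2].astype(int)); print('   G:',S[:80:2,1].astype(int)); print('   R 50..110',S[80::3,0].astype(int))
E
python3 bub2.py; python3 - <<'E'
from h import *
s=telemetry.observe(); print(s['clock'],s['force'])
for n in('top','side'):
  for r in outline_of('level',n)[:4]:
    m=r['region']; p=cv2.findNonZero(m.astype(np.uint8))[:,0]; print(n,r['score'],r['rect'],p[p[:,0].argmin()],p[p[:,0].argmax()])
E
```

```text
top mm shift per px 3.379420905712798
off -0.004 B -30..50: [ 15   9  12  15  20  24  25  23  22  22  25  32  52  79  90  97 123 147 155 157 152 135 106  74  60  63  68  71  71  71  71  70  72  75  67  65 114 175 194 194]
   G: [ 18  17  21  23  30  42  53  55  50  54  74 104 128 134 131 133 157 179 186 189 190 186 167 142 148 179 195 197 197 197 196 197 198 198 198 197 196 195 195 195]
   R 50..110 [193 192 192 191 192 193 192 192 191 192 192 191 193 188 155  95  54  55  47  45  44]
off 0 B -30..50: [ 16  10  12  16  20  24  27  27  24  21  23  38  71 109 121 129 164 194 200 205 204 180 131  75  50  55  61  62  61  61  62  62  64  65  56  56 109 175 194 194]
   G: [ 18  12  14  15  18  22  24  20  18  36  69 101 127 143 145 149 173 195 199 200 199 190 166 138 145 178 194 196 196 195 195 196 197 196 195 195 196 196 195 195]
   R 50..110 [192 191 191 191 191 192 192 192 192 192 191 191 193 189 157  97  55  54  47  43  41]
off 0.004 B -30..50: [ 16  12  14  12  16  26  38  42  38  37  43  50  55  57  58  59  59  68  86  98 101  98  92  87  87  89  89  89  91  90  88  88  91  93  87  86
[... 1305 characters left out ...]
6 250 251 259 203 105  47  45  59  75  85  77  72  74  73  76  81  69  84 157 232 259 248 239 238]
   G: [131 133 128 128 141 135  95  64  74  99 139 176 176 193 244 266 248 242 261 236 169 140 167 196 235 263 246 232 245 247 237 252 255 230 225 254 268 255 246 246]
   R 50..110 [246 246 245 245 245 245 245 245 246 246 250 261 201  76  28  30  24  13  11  11  17]
22.9 [-4.2067174  -3.18482364 13.81382465]
top 0.71 [222.7, 224.4, 235.7, 283.6] [224 266] [235 225]
top 0.6 [247.3, 163.3, 289.3, 173.5] [249 164] [286 170]
side 0.86 [226.4, 177.0, 277.6, 216.4] [227 205] [275 178]
side 0.57 [256.7, 263.0, 324.3, 319.0] [258 268] [320 304]
side 0.54 [357.8, 207.4, 386.2, 243.0] [358 212] [383 233]
```

All cues put the bubble within about 1 mm of centre: ring gap about 2 mm, vial centre 2.6–2.9 against bubble 3.9 in the top view, and about +0.6 in the side view. I ease the push to about 10 N, so the shelf does not bend, and let it settle.

```bash
I="python3 -m inch"
$I '[[0,0,-0.0005,0,0,0,1],[0,0,0,0,0,0,1],[0,0,0,0,0,0,1],[0,0,0,0,0,0,1],[0,0,0,0,0,0,1]]'|grep -E "pos|^force:"
$I '[[0,0,0,0,0,0,1],[0,0,0,0,0,0,1],[0,0,0,0,0,0,1],[0,0,0,0,0,0,1],[0,0,0,0,0,0,1]]'|grep -E "pos|^force:"
$I '[[0,0,0,0,0,0,1],[0,0,0,0,0,0,1],[0,0,0,0,0,0,1],[0,0,0,0,0,0,1],[0,0,0,0,0,0,1]]'|grep -E "pos|^force:"
$I '[[0,0,0,0,0,0,1],[0,0,0,0,0,0,1],[0,0,0,0,0,0,1],[0,0,0,0,0,0,1],[0,0,0,0,0,0,1]]'|grep -E "pos|^force:"
python3 bub2.py | grep -A2 -E "off 0 |off 0.004"
```

```text
position: [0.6251, -0.0276, 0.0918]
force: [-2.4, -1.9, 7.9]
position: [0.6251, -0.0276, 0.0918]
force: [-2.2, -2.3, 8.3]
position: [0.625, -0.0276, 0.0918]
force: [-2.7, -2.4, 9.3]
position: [0.6251, -0.0276, 0.0918]
force: [-1.0, -2.3, 8.5]
off 0 B -30..50: [ 14  10  14  19  20  21  25  26  23  20  25  44  76 108 120 130 164 193 200 205 204 178 127  69  46  55  61  61  63  63  62  61  64  66  56  55 108 174 194 193]
   G: [ 17  11  15  18  19  20  23  20  17  34  68 102 129 142 144 150 173 194 199 199 198 199 183 153 153 178 192 196 196 196 195 195 196 196 196 195 195 195 194 195]
   R 50..110 [192 192 192 192 192 192 191 192 192 192 192 192 192 188 157  96  53  53  48  40  42]
off 0.004 B -30..50: [ 18  14  15  15  20  29  37  40  40  41  44  48  54  60  61  59  62  72  88 100 104  99  93  89  89  89  89  89  90  91  91  91  91  93  87  87 125 172 190 192]
   G: [ 23  17  17  15  19  29  40  42  41  54  76  95 108 114 116 115 116 128 152 169 171 161 149 143 149 161 168 170 170 169 169 169 169 169 168 168 177 188 192 194]
   R 50..110 [191 191 191 191 191 191 191 191 191 191 191 19
[... 237 characters left out ...]
49 145 148 161 157 125 112 134 157 165 158 162 212 256 255 244 249 253 215 178 211 260 265 262 256 249 253 256 249 249 253 240 234 246 250 243 242 246]
   R 50..110 [245 246 245 246 246 245 247 245 246 245 246 250 186  82  36  36  22  12  11  10  12]
off 0.004 B -30..50: [ 36  35  34  33  36  35  25  16  22  52 101 140 151 185 244 266 250 252 259 198  99  44  45  59  76  84  76  71  74  73  75  81  70  85 158 232 258 248 239 238]
   G: [130 134 130 129 142 136  96  64  73 103 144 177 175 193 244 266 248 244 260 231 163 136 165 198 237 262 244 231 245 247 237 252 256 230 225 253 267 255 247 246]
   R 50..110 [246 246 245 246 245 245 245 245 246 246 250 260 204  88  32  31  25  13  11  11  16]
```

```bash
python3 -c "
from workcell import bot; print(bot.job_done())"
```

```text
the job is handed in; nothing more can be done
None
```

I handed the job in with the level lengthwise on the shelf, the foot turned about 1.5 rad clockwise, and the fingers still pressing the level at about 8.5 N; the bubble reads about 1 mm from centre (limit 3 mm), and no verdict came back.

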